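# Open the steam station's filler cap

## Task

The steam station has cooled and is to be refilled: unscrew its filler cap (anticlockwise) and, past the end of the thread, feel for the gaps of the safety ring with light upward tugs, never forcing, yanking or leaning on the cap. Keep hold of it as it comes free, because the spring valve underneath pushes it off; lift it clear and set it down gently, open side down, in the shallow square tray. Leave the other things on the table where they are.

Things in the scene. Friction and masses are not known exactly. Their poses are not given: they have to be found in the camera images.
- cap: Black round screw cap on the steam station, axis up, 57 mm tall, about 0.12 kg (varies). Origin: centre of its skirt's underside, z up. The top 22 mm is a solid fluted knob 51 mm across, to be gripped; below it a hollow skirt 48 mm across outside, 41 mm inside, with two opposite lugs inside. On its thread it has about 0.6 mm of play each way; let go of before it is free, it stays by friction.
- grip (a point): Centre of the cap's knob, on the axis, 46 mm above the cap's origin and 11 mm below its top. Right-hand thread: turned anticlockwise seen from above, the cap rises 1.85 mm per rad (11.6 mm per turn) and reaches the end of the thread after 1.25 turns (7.85 rad, 14.5 mm of rise); it can then rise 5.5 mm more, until its lugs meet the safety ring.
- neck (a point): Centre of the flat top of the fixed brass neck under the cap; z up. The cap's origin is straight below it: 28.5 mm when closed, 14 at the thread's end, 8.5 under the safety ring. That ring, hidden by the cap, has two opposite gaps at an unknown angle: within 0.2 to 2.4 rad past the thread's end the lugs meet them, over a window of about 0.5 rad in which the cap lifts out; elsewhere it is blocked.
- valve (a joint): Spring valve in the neck, a steel disc 18 mm across inside the cap; value: its height in m above its place with the cap closed, 0 to 0.029. It presses the cap up with 5 N when closed and 3 N under the ring, more than the cap's weight: a cap let go of in the gaps pops up. It ends 36 mm above the neck's top, so lift the free cap straight up by 50 mm or more before moving it sideways.
- station: White steam station, 200 mm (its x) by 280 mm (its y), flat deck 130 mm above the table, fixed. Origin: centre of its underside; turned about the vertical. The neck is 50 mm from the centre along its +y, on a steel collar 60 mm across and 6 mm high; the cap's skirt starts 7.5 mm above the deck. A valve 18 mm high and a low loop stand on the deck near its y = -100 mm.
- tray: Shallow square tray of bare aluminium, 115 by 115 mm outside, 16 mm high, walls 3 mm, floor 3 mm thick, loose on the table. Origin: centre of its underside.
- pin_dish: Bystander: round dark steel dish full of pins, 92 mm in diameter, 22 mm high; origin at the centre of its underside.
- bobbin_box: Bystander: clear box of bobbins, 85 by 65 mm, 27 mm high; origin at the centre of its underside.
- cone_a: Bystander: grey cone of thread, 54 mm across the foot, 90 mm high; origin at the centre of its underside.
- cone_b: Bystander: white cone of thread, 54 mm across the foot, 90 mm high; origin at the centre of its underside.
- scissors: Bystander: scissors lying flat, about 170 mm long, 10 mm high; origin near the pivot, on the table.
- tape_measure: Bystander: round white tape measure lying flat, 52 mm in diameter, 18 mm high; origin at the centre of its underside.
Things that resemble listed ones, but are neither listed nor needed, are in the scene too. Of the things like the cap, leave any that is green, pink or yellow; of the rest the smaller one is meant.

How it is judged:
By the outcome, as a careful person would: the job done as asked, in the order asked, and still so for the second after the job is handed in, with the robot touching nothing.
It also fails if it takes over 72 s, if anything falls off the work surface, if the arm or the gripper's body presses on something with over 40 N, if the wrist force passes 120 N, or if a joint passes its speed limit or range.

## Robot

A 7-joint arm with a two-finger parallel gripper is mounted at the origin on the work surface. World frame = base frame: x ahead of the robot, y to its left, z up, the work surface at z = 0. Lengths are in m, angles in rad, forces in N, time in s.
With the tool pointing down it reaches from about 0.4 to 0.85 m from the base axis. Payload 10.4 kg.
Tool frame: the origin (TCP) lies midway between the tips of the shut fingers; the grasp point (between the pads) lies manip.pinch_z behind it (manip.pinch_z is the distance from the TCP to the grasp point, in m); x points along the fingers, y is the direction in which the jaws open and shut, and the axes are right-handed (so a half turn about x gives the same grasp; the last joint's range is limited). The gripper opens to 87 mm and grips with 3 to 60 N. Pads are 19 mm wide; open, the fingers measure 117 mm over their backs; the gripper's body (75 mm by 190 mm) begins 51 mm behind the grasp point.
Start: joints at [-1.288, 0.332, -0.065, 1.46, 0.022, 1.35, -0.088], TCP at [0.188, 0.596, 0.223] pointing down, gripper open.
Joint ranges: [-2.6, 2.6], [-0.5, 2.12], [-1.47, 1.34], [0.16, 2.42], [-1.27, 4.41], [0.06, 2.06], [-2.6, 2.6]. Speed limits (rad/s): [2.22, 2.22, 2.79, 2.79, 3.14, 3.14, 3.14].

## Interface

Orientations are given as a rotation vector (axis times angle).
In Python, from station import manip, cams, workorder gives the robot as it stands.
- The arm moves only by the tool apply_moves, never from a script. Its arguments are lists of equal length, an entry for each row: "gripper": the closure, from 0 (fully open) to 1 (shut); "delta_pos": the shift along the world's x, y, z in mm, a list of three; "twist": the turn about the world's z in rad. In form: {"gripper": [gripper, ...], "delta_pos": [[tx, ty, tz], ...], "twist": [twist, ...]}. A call has 1 to 8 rows; each row shifts and turns the pose as measured when the row begins; what a row does not reach is not made up. A row lasts 1/10 s, in which the tool goes at most 50 mm and 8.59 degrees, less where a joint would pass 70% of its speed; a pose out of reach is approached as far as the arm can. A call with a gripper value outside its range is refused whole. The fingers move at their own pace and stop on an object; "grip_force" is the grip in N (left out, the last holds). Time passes only in rows, so rows that do not move let the fingers close. It gives the time, the measured TCP pose, the force and the opening at its end, in the units of the state.
- manip.sense(): the state, without advancing time (a new reading comes with each control period).
- cams.read_camera(name): name is "scene" or "top"; returns a dict with "frame" (400x640x3 uint8, blue, green, red), "camera_matrix" (3x3 intrinsics, pixels), "k1" (the pictures are not rectified: a ray, as slopes to the right and down, at radius r is drawn at 1 + k1 r^2 times it, then the intrinsics apply), "extrinsics" (4x4, takes a point from world to camera coordinates). Camera axes: x right, y down, z forward; pixel columns grow to the right and rows downward; lengths in m; the calibration is good to about 2 mm. A picture is of the moment at which its call begins. There is no depth.
- workorder.sign_off(): hands the job in, once; it reports no verdict.
Trained networks look in a picture, given as the dict that the camera call returned (one of the last four; its "shot" number tells which), for a name from the list of things; names that differ only in an ending like _2 or _b are one class to them, and where a whole thing is asked for, a point or a joint stands for the part that bears it (a point fixed in the world has none). Each returns a list of dicts, best first, with "confidence" (0 to 1); they miss things now and then, are a little off and sometimes report something else, mostly with a low value. They report only what shows in the picture. A call takes as long as a camera call. They do not tell look-alikes from the thing itself.
- cams.recognise(picture, thing): "rect" ([left, top, right, bottom] in pixels, round what is visible of it).
The state is a dict: "time_s": time; "joint_positions": joint angles; "qvel": joint speeds; "joint_torque": joint torques, N m; "tool_pos": TCP position; "tcp_rot": TCP orientation; "ft_force": force on the tool from outside, world axes, zero at the start; "torque": the same for the moment, N m; "gripper_width": finger opening in m.
Only numpy, scipy, OpenCV 4.12 (cv2) and the standard library are available. Lean on these libraries where they do the work, as an engineer would, in place of code of your own. Each camera call takes 0.05 s, during which the arm holds its last target. There are 200 camera calls.

## Working session

There is one attempt and no reset: what is moved stays moved. The work goes in short steps, Python scripts to look and compute and a tool call to move; the robot and the scene stay as the last step left them, time stands still between calls to the robot, and variables do not carry over. Pictures are saved under pics/ and viewed, about 8 in all and at most 12, crops included, and the job is handed in when it is done.

Besides the shell and the picture viewer there is one more tool, called after "Emit:" as name([rows], argument=value, ...), one row to a line, values as JSON. apply_moves: Moves the arm, as the interface text tells. Its arguments: {"type":"object","properties":{"gripper":{"type":"array","items":{"type":"number"}},"delta_pos":{"type":"array","items":{"type":"array","items":{"type":"number"}}},"twist":{"type":"array","items":{"type":"number"}},"grip_force":{"type":"number"}},"required":["gripper","delta_pos","twist"]}

```bash
mkdir -p pics; ls; cat > h.py <<'E'
import numpy as np, cv2
from station import manip, cams, workorder
def px2w(p,u,v,z):
    K=np.array(p["camera_matrix"]);T=np.array(p["extrinsics"])
    a=cv2.undistortPoints(np.array([[[u,v]]],float),K,np.array([p["k1"],0,0,0],float))[0,0]
    R=T[:3,:3];c=-R.T@T[:3,3];d=R.T@np.array([a[0],a[1],1])
    return c+d*(z-c[2])/d[2]
def w2px(p,X):
    T=np.array(p["extrinsics"]);K=np.array(p["camera_matrix"])
    return cv2.projectPoints(np.array(X,float).reshape(-1,1,3),cv2.Rodrigues(T[:3,:3])[0],T[:3,3],K,np.array([p["k1"],0,0,0],float))[0][:,0]
def show(p,name,box=None,s=1):
    f=p["frame"]
    if box: f=f[box[1]:box[3],box[0]:box[2]]
    cv2.imwrite("pics/"+name,cv2.resize(f,None,fx=s,fy=s,interpolation=cv2.INTER_CUBIC))
E
python3 - <<'E'
from h import *
s=manip.sense();print(s,manip.pinch_z)
for n in("scene","top"):
    p=cams.read_camera(n);show(p,n+"1.png",s=1.25)
    T=np.array(p["extrinsics"]);print(n,p["k1"],np.round(-T[:3,:3].T@T[:3,3],3),np.round(T[:3,:3],2).tolist())
    for t in("cap","station","tray","pin_dish","bobbin_box","cone_a","scissors","tape_measure"):
        print(t,[(np.round(r["rect"]).tolist(),round(r["confidence"],2)) for r in cams.recognise(p,t)][:4])
E
```

```text
pics
{'time_s': 0.0, 'joint_positions': array([-1.28762415,  0.33286013, -0.06471353,  1.46090982,  0.0216078 ,
        1.34990453, -0.08849239]), 'qvel': array([-1.96010992e-03,  1.33441820e-03, -1.01473131e-03, -1.34169781e-03,
        5.49329978e-05,  9.81594628e-04, -2.13351269e-04]), 'joint_torque': array([ 3.43227284e-04, -6.23243380e+01,  2.50571757e-02, -3.89911759e+01,
       -6.12956216e-02,  3.95332847e-02,  1.50253636e-04]), 'tool_pos': array([0.18803041, 0.59565149, 0.22177635]), 'tcp_rot': array([ 0.23886923,  1.55758945, -0.24104131]), 'ft_force': array([ 0.16866555, -0.142532  ,  0.30383454]), 'torque': array([ 0.00511958,  0.02814034, -0.01446891]), 'gripper_width': 0.08709497047175464} 0.0187
scene 0.042277334699257714 [1.475 0.102 0.955] [[-0.08, 1.0, 0.0], [0.65, 0.06, -0.75], [-0.75, -0.06, -0.66]]
cap [([390.0, 271.0, 419.0, 304.0], 0.67), ([420.0, 248.0, 440.0, 281.0], 0.59), ([431.0, 222.0, 459.0, 260.0], 0.56)]
station [([294.0, 173.0, 409.0, 266.0], 0.62)]
tray [([221.0, 231.0, 276.0, 267.0], 0.83)]
pin_dish [([238.0, 198.0, 267.0, 223.0], 0.79)]
bobbin_box 
[... 173 characters left out ...]
pe_measure [([427.0, 197.0, 441.0, 207.0], 0.61)]
top -0.032571378575536644 [3.510e-01 1.000e-03 1.079e+00] [[0.08, -1.0, -0.0], [-0.98, -0.08, -0.2], [0.2, 0.02, -0.98]]
cap [([170.0, 176.0, 203.0, 209.0], 0.86), ([195.0, 153.0, 220.0, 175.0], 0.82), ([227.0, 115.0, 254.0, 149.0], 0.75), ([269.0, 285.0, 293.0, 306.0], 0.72)]
station [([214.0, 157.0, 354.0, 275.0], 0.65)]
tray [([368.0, 165.0, 424.0, 220.0], 0.83)]
pin_dish [([389.0, 231.0, 422.0, 266.0], 0.83)]
bobbin_box [([437.0, 205.0, 473.0, 247.0], 0.61)]
cone_a [([395.0, 301.0, 413.0, 319.0], 0.81), ([317.0, 112.0, 336.0, 135.0], 0.66)]
scissors [([391.0, 116.0, 445.0, 158.0], 0.62)]
tape_measure [([169.0, 263.0, 189.0, 279.0], 0.84)]
```

View pics/scene1.png

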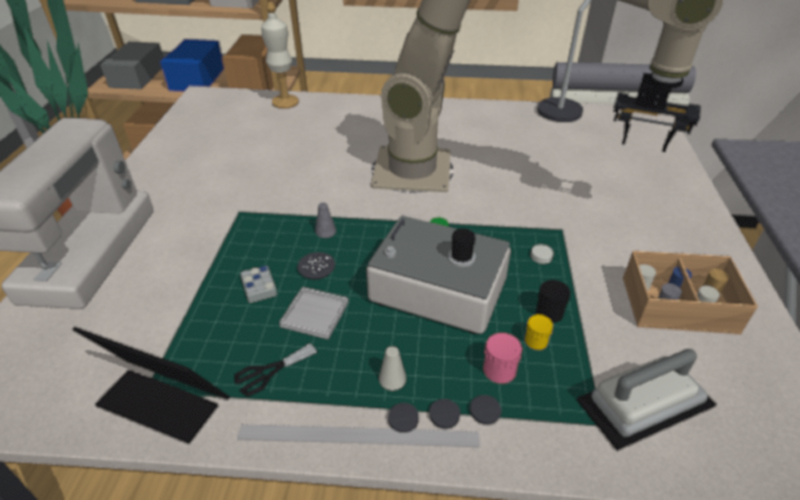

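View pics/top1.png

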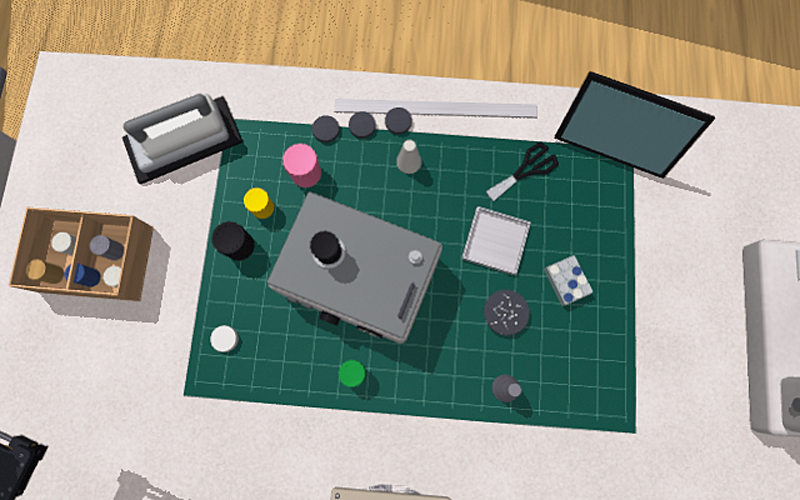

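The scene view shows the black cap on the station at about (370,196) in camera pixels, and the top view shows it at about (260,198). The larger black one stands on the mat to its left in the top view. The tray is at about (397,192) in the top view. Next I'll measure both.

```bash
cat > m.py <<'E'
from h import *
def blob(m,seed):
    n,l,st,c=cv2.connectedComponentsWithStats(m.astype(np.uint8))
    i=min(range(1,n),key=lambda i:np.hypot(*(c[i]-seed))+(1e3 if st[i,4]<80 else 0));return l==i,st[i],c[i]
def silh(p,mask,f0,z0,z1,r):
    pass
ps={n:cams.read_camera(n) for n in("top","scene")}
p=ps["top"];g=p["frame"].max(2)
from scipy.optimize import minimize
# fit cap silhouette: hull of knob+skirt
def model(p,x,y,zb):
    a=np.linspace(0,2*np.pi,48);P=[]
    for r,z in((.0255,zb+.057),(.0255,zb+.035),(.024,zb+.035),(.024,zb)):
        P+= [[x+r*np.cos(t),y+r*np.sin(t),z] for t in a]
    h=cv2.convexHull(w2px(p,P).astype(np.float32)*8).astype(int)
    im=np.zeros((3200//1,5120),np.uint8);cv2.fillPoly(im,[h],255)
    return cv2.resize(im,(640,400),interpolation=cv2.INTER_AREA)/255.
for n,sd in(("top",(260,198)),("scene",(370,196))):
    p=ps[n];g=p["frame"].max(2);u,v=map(int,sd)
    m=np.zeros(g.shape,bool);m[v-25:v+25,u-25:u+25]=(g<60)[v-25:v+25,u-25:u+25]
    b,st,c=blob(m,sd);print(n,st,c)
    best=minimize(lambda q:((model(p,q[0],q[1],.1375)-b)**2).sum(),px2w(p,*c,.17)[:2],method="Nelder-Mead",options=dict(initial_simplex=[px2w(p,*c,.17)[:2]+d for d in np.array([[0,0],[.008,0],[0,.008]])],xatol=2e-4,fatol=.5))
    print("cap",best.x.round(4),best.fun,b.sum())
# tray
p=ps["top"];f=cv2.cvtColor(p["frame"],cv2.COLOR_BGR2HSV)
r=(360,155,432,230)
m=np.zeros(f.shape[:2],bool);m[r[1]:r[3],r[0]:r[2]]=((f[...,1]<70)&(f[...,2]>90))[r[1]:r[3],r[0]:r[2]]
b,st,c=blob(m,(397,192));cn=cv2.boxPoints(cv2.minAreaRect(np.argwhere(b)[:,::-1].astype(np.float32)))
W=np.array([px2w(p,*q,.012) for q in cn])[:,:2];print("tray",st,W.round(4).tolist(),W.mean(0).round(4),[np.linalg.norm(W[i]-W[i-1]).round(4) for i in range(4)])
p=ps["scene"]
f=cv2.cvtColor(p["frame"],cv2.COLOR_BGR2HSV);r=(210,222,286,276)
m=np.zeros(f.shape[:2],bool);m[r[1]:r[3],r[0]:r[2]]=((f[...,1]<70)&(f[...,2]>90))[r[1]:r[3],r[0]:r[2]]
b,st,c=blob(m,(250,250));print("tray scene",px2w(p,*c,.008).round(4))
E
python3 m.py
```

```text
top [248 185  25  26 488] [260.44262295 197.72336066]
cap [0.5455 0.1486] 39.2722337562476 488
scene [361 182  19  27 427] [369.81264637 194.81498829]
cap [0.5456 0.1499] 30.441399461745483 427
tray [ 370  165   55   55 2007] [[0.5793, -0.1043], [0.6973, -0.1317], [0.6704, -0.2496], [0.5536, -0.2199]] [ 0.6252 -0.1764] [np.float64(0.1184), np.float64(0.1211), np.float64(0.121), np.float64(0.1205)]
tray scene [ 0.6271 -0.1768  0.008 ]
```

Emit:
apply_moves([
  [0,0,30],
  [28,-36,0],
  [28,-36,0],
  [28,-36,0],
  [28,-36,0],
  [28,-36,0],
  [28,-36,0],
  [28,-36,0],
], gripper=[0,0,0,0,0,0,0,0], twist=[0,0,0,0,0,0,0,0], grip_force=25)

```text
time_s: 1.8
tool_pos: [0.3832, 0.339, 0.2532]
tcp_rot: [0.232, 1.561, -0.228]
ft_force: [0.8, 0.8, -0.2]
gripper_width: 0.087
```

```bash
cat > s.py <<'E'
from h import *
from scipy.spatial.transform import Rotation as Ro
s=manip.sense();R=Ro.from_rotvec(s["tcp_rot"]).as_matrix();k=s["tool_pos"]+R[:,0]*-manip.pinch_z
print(round(s["time_s"],2),"tcp",(s["tool_pos"]*1e3).round(2),"pinch",(k*1e3).round(2),"yaw",round(np.arctan2(R[1,1],R[0,1]),4),"x",R[:,0].round(3),"y",R[:,1].round(3))
print("q",s["joint_positions"].round(2),"F",s["ft_force"].round(2),"T",s["torque"].round(3),"w",round(s["gripper_width"]*1e3,2))
E
python3 s.py
```

```text
1.8 tcp [383.17 339.03 253.2 ] pinch [383.2  338.97 271.9 ] yaw 1.2777 x [-0.002  0.003 -1.   ] y [0.289 0.957 0.002]
q [-0.94  0.06  0.13  1.72 -0.01  1.36  0.47] F [ 0.84  0.76 -0.23] T [ 0.022 -0.061  0.019] w 86.98
```

Emit:
apply_moves([
  [27,-32,0],
  [27,-32,0],
  [27,-32,0],
  [27,-32,0],
  [27,-32,0],
  [20,-24,0],
  [0,0,0],
  [0,0,0],
], gripper=[0,0,0,0,0,0,0,0], twist=[-0.149,-0.149,-0.149,-0.149,-0.149,-0.149,-0.149,-0.149])

```text
time_s: 2.6
tool_pos: [0.5472, 0.1378, 0.2554]
tcp_rot: [1.16, 1.236, -1.151]
ft_force: [-0.2, -0.1, -0.8]
gripper_width: 0.0869
```

```bash
python3 s.py
```

```text
2.6 tcp [547.23 137.83 255.36] pinch [547.09 137.82 274.06] yaw 0.0708 x [ 0.008  0.    -1.   ] y [0.997 0.071 0.008]
q [-0.7   0.18  0.43  1.6  -0.07  1.37 -0.2 ] F [-0.22 -0.15 -0.83] T [-0.04   0.096 -0.01 ] w 86.93
```

Emit:
apply_moves([
  [-1,7,0],
  [0,4,0],
  [0,0,0],
  [0,0,0],
  [0,0,0],
  [0,0,0],
  [0,0,0],
  [0,0,0],
], gripper=[0,0,0,0,0,0,0,0], twist=[-0.149,-0.149,-0.149,-0.149,-0.149,-0.149,-0.149,-0.149])

```text
time_s: 3.4
tool_pos: [0.5466, 0.1482, 0.2559]
tcp_rot: [1.975, 0.437, -1.971]
ft_force: [-0.3, 0.2, -0.2]
gripper_width: 0.0869
```

```bash
python3 s.py
```

```text
3.4 tcp [546.62 148.19 255.94] pinch [546.55 148.32 274.64] yaw -1.1273 x [ 0.004 -0.007 -1.   ] y [ 0.429 -0.903  0.008]
q [-0.81  0.19  0.54  1.6  -0.09  1.38 -1.39] F [-0.27  0.19 -0.23] T [-0.069  0.123  0.009] w 86.9
```

Emit:
apply_moves([
  [-1,0.5,-5],
  [0,0,-12],
  [0,0,-15],
  [0,0,-15],
  [0,0,-15],
  [0,0,-12],
  [0,0,-10],
  [0,0,-3],
], gripper=[0,0,0,0,0,0,0,0], twist=[-0.149,-0.149,-0.149,-0.149,-0.149,-0.149,-0.1,0])

```text
time_s: 4.2
tool_pos: [0.5459, 0.1494, 0.1674]
tcp_rot: [-1.907, 0.559, 1.903]
ft_force: [-0.7, -0.6, -0.5]
gripper_width: 0.0871
```

```bash
python3 s.py; python3 - <<'E'
from h import *
p=cams.read_camera("scene");show(p,"a.png",(310,130,430,230),5)
E
```

```text
4.2 tcp [545.88 149.44 167.43] pinch [545.89 149.59 186.13] yaw -2.1348 x [-0.    -0.008 -1.   ] y [-0.535 -0.845  0.007]
q [-0.89  0.27  0.64  1.72 -0.16  1.21 -2.35] F [-0.7  -0.56 -0.51] T [-0.004  0.147  0.043] w 87.1
```

View pics/a.png

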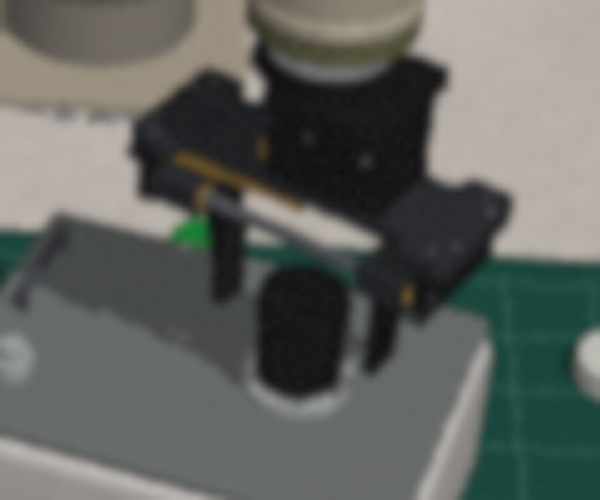

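The crop shows the cap standing between the open fingers. I'll lower the last 2.5 mm and close.

Emit:
apply_moves([
  [0,-0.5,-2.5],
  [0,0,0],
  [0,0,0],
  [0,0,0],
  [0,0,0],
  [0,0,0],
], gripper=[0,0.6,0.6,0.6,0.6,0.6], twist=[0,0,0,0,0,0])

```text
time_s: 4.85
tool_pos: [0.547, 0.1493, 0.1671]
tcp_rot: [-1.915, 0.547, 1.907]
ft_force: [-0.4, 0.3, -0.8]
gripper_width: 0.0548
```

```bash
python3 s.py
```

```text
4.85 tcp [547.03 149.25 167.06] pinch [546.98 149.37 185.76] yaw -2.1229 x [ 0.003 -0.006 -1.   ] y [-0.524 -0.851  0.004]
q [-0.89  0.27  0.64  1.72 -0.16  1.2  -2.33] F [-0.36  0.31 -0.78] T [-0.007  0.164  0.001] w 54.8
```

Emit:
apply_moves([
  [-0.5,0,-3],
  [-0.5,0,-1],
  [0,0,0],
  [0,0,0],
  [0,0,0],
], gripper=[0.35,0.35,0.6,0.6,0.6], twist=[0,0,0,0,0])

```text
time_s: 5.35
tool_pos: [0.5461, 0.1496, 0.1629]
tcp_rot: [-1.916, 0.545, 1.907]
ft_force: [-0.0, -0.2, 0.8]
gripper_width: 0.0501
```

```bash
python3 s.py
```

```text
5.35 tcp [546.15 149.64 162.95] pinch [546.09 149.74 181.65] yaw -2.1223 x [ 0.003 -0.006 -1.   ] y [-0.524 -0.852  0.003]
q [-0.89  0.27  0.64  1.73 -0.17  1.19 -2.33] F [-0.02 -0.15  0.83] T [-0.056  0.175 -0.008] w 50.11
```

Emit:
apply_moves([
  [0,0,0.2],
  [0,0,0.26],
  [0,0,0.26],
  [0,0,0.26],
], gripper=[0.6,0.6,0.6,0.6], twist=[0.1,0.14,0.14,0.14])

```text
time_s: 5.75
tool_pos: [0.546, 0.1487, 0.1639]
tcp_rot: [-2.222, 0.023, 2.21]
ft_force: [0.5, 0.3, -0.3]
gripper_width: 0.05
```

```bash
python3 s.py
```

```text
5.75 tcp [546.04 148.72 163.94] pinch [545.93 148.81 182.64] yaw -1.5867 x [ 0.006 -0.005 -1.   ] y [-0.016 -1.     0.005]
q [-0.83  0.26  0.56  1.73 -0.14  1.19 -1.82] F [ 0.52  0.34 -0.27] T [-0.14   0.128 -0.048] w 50.04
```

Emit:
apply_moves([
  [0,0,0.27],
  [0,0,0.27],
  [0,0,0.27],
  [0,0,0.27],
  [0,0,0.27],
  [0,0,0.27],
  [0,0,0.27],
  [0,0,0.27],
], gripper=[0.6,0.6,0.6,0.6,0.6,0.6,0.6,0.6], twist=[0.149,0.149,0.149,0.149,0.149,0.149,0.149,0.149])

```text
time_s: 6.55
tool_pos: [0.5482, 0.1477, 0.1662]
tcp_rot: [1.498, 0.998, -1.476]
ft_force: [0.9, 0.5, -1.5]
gripper_width: 0.0502
```

```bash
python3 s.py
```

```text
6.55 tcp [548.18 147.69 166.19] pinch [547.97 147.6  184.89] yaw -0.3863 x [ 0.011  0.005 -1.   ] y [ 0.926 -0.377  0.009]
q [-0.69  0.24  0.4   1.72 -0.1   1.19 -0.65] F [ 0.89  0.49 -1.49] T [ 0.012 -0.346 -0.037] w 50.22
```

Emit:
apply_moves([
  [-0.6,0.5,0.24],
  [-0.6,0.5,0.26],
  [-0.4,0.3,0.27],
  [-0.3,0.2,0.27],
  [-0.3,0.2,0.27],
  [-0.3,0.2,0.27],
  [-0.3,0.2,0.27],
  [-0.3,0.2,0.27],
], gripper=[0.6,0.6,0.6,0.6,0.6,0.6,0.6,0.6], twist=[0.149,0.149,0.149,0.149,0.149,0.149,0.149,0.149])

```text
time_s: 7.35
tool_pos: [0.5478, 0.1477, 0.1684]
tcp_rot: [0.603, 1.488, -0.581]
ft_force: [3.8, -1.0, -2.4]
gripper_width: 0.0498
```

```bash
python3 s.py
```

```text
7.35 tcp [547.76 147.75 168.42] pinch [547.66 147.51 187.12] yaw 0.8133 x [ 0.005  0.013 -1.   ] y [0.687 0.727 0.013]
q [-0.57  0.23  0.27  1.71 -0.08  1.2   0.53] F [ 3.85 -1.05 -2.45] T [-0.042 -0.723 -0.163] w 49.78
```

Emit:
apply_moves([
  [0.2,0,0.2],
  [0,0,0.26],
  [0,0,0.27],
  [0,0,0.27],
  [0,0,0.27],
  [0,0,0.27],
  [0,0,0.27],
  [0,0,0.27],
], gripper=[0.6,0.6,0.6,0.6,0.6,0.6,0.6,0.6], twist=[0.149,0.149,0.149,0.149,0.149,0.149,0.149,0.149])

```text
time_s: 8.15
tool_pos: [0.5492, 0.1491, 0.1705]
tcp_rot: [-0.336, 1.549, 0.36]
ft_force: [1.0, 2.1, -0.2]
gripper_width: 0.0503
```

```bash
python3 s.py
```

```text
8.15 tcp [549.22 149.14 170.49] pinch [549.4  148.89 189.19] yaw 2.0139 x [-0.009  0.013 -1.   ] y [-0.429  0.903  0.016]
q [-0.45  0.25  0.13  1.69 -0.05  1.22  1.71] F [ 1.02  2.14 -0.19] T [ 0.52  -0.021 -0.121] w 50.33
```

Emit:
apply_moves([
  [-0.3,0,0.3],
  [-0.2,0,0.28],
  [-0.2,0,0.27],
  [-0.2,0,0.27],
  [0,0,0.27],
  [0,0,0],
], gripper=[0.6,0.6,0.6,0.6,0.6,0.6], twist=[0.149,0.149,0.149,0.149,0.149,0])

```text
time_s: 8.75
tool_pos: [0.5488, 0.15, 0.1718]
tcp_rot: [-0.92, 1.374, 0.941]
ft_force: [-1.2, 1.2, 1.9]
gripper_width: 0.0502
```

```bash
python3 s.py
```

```text
8.75 tcp [548.8  149.99 171.83] pinch [549.09 149.91 190.53] yaw 2.7667 x [-0.016  0.005 -1.   ] y [-0.93   0.366  0.016]
q [-0.38  0.25  0.05  1.67 -0.02  1.23  2.44] F [-1.16  1.16  1.89] T [0.2   0.288 0.054] w 50.18
```

Emit:
apply_moves([
  [0,0,0],
  [0,0,0],
  [0,0,0],
  [-0.3,0,0],
  [-0.3,0,0],
  [-0.3,0,0],
  [-0.3,0,0],
  [-0.3,0,0],
], gripper=[0.2,0.2,0.2,0.2,0.2,0.2,0.2,0.2], twist=[0,0,0,-0.149,-0.149,-0.149,-0.149,-0.149])

```text
time_s: 9.55
tool_pos: [0.5471, 0.1485, 0.1711]
tcp_rot: [-0.326, 1.551, 0.349]
ft_force: [0.9, 0.4, 0.2]
gripper_width: 0.0697
```

```bash
python3 s.py; python3 - <<'E'
from h import *
p=cams.read_camera("scene");show(p,"b.png",(310,130,430,230),5)
print("F",p["shot"], w2px(p,[[.5455,.149,.1945],[.5455,.149,.2035]]))
E
```

```text
9.55 tcp [547.08 148.54 171.15] pinch [547.26 148.29 189.84] yaw 2.0007 x [-0.01   0.013 -1.   ] y [-0.417  0.909  0.016]
q [-0.45  0.24  0.13  1.69 -0.05  1.22  1.7 ] F [0.95 0.43 0.19] T [ 0.039  0.059 -0.037] w 69.71
F 6 [[370.56501567 187.5745959 ]
 [370.80632074 184.96396801]]
```

View pics/b.png

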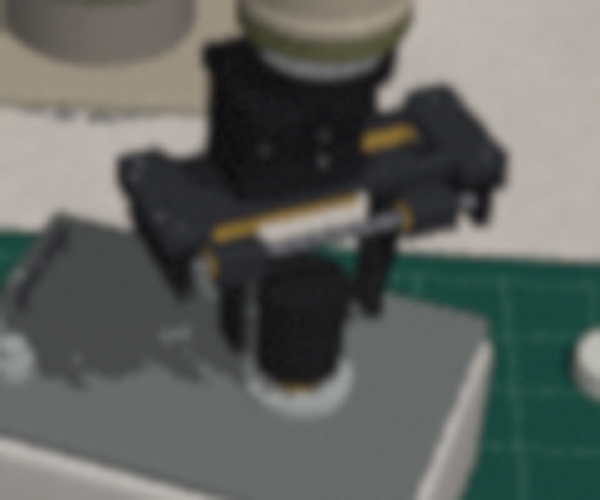

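The cap has risen by about 2.5 px, which is roughly 9 mm, and brass shows under the skirt. The thread is turning with the gripper, so I'll unwind for a second stroke.

Emit:
apply_moves([
  [0,0,0],
  [0,0,0],
  [0,0,0],
  [0,0,0],
  [0,0,0],
  [0,0,0],
  [0,0,0],
  [0,0,0],
], gripper=[0.2,0.2,0.2,0.2,0.2,0.2,0.2,0.2], twist=[-0.149,-0.149,-0.149,-0.149,-0.149,-0.149,-0.149,-0.149])

```text
time_s: 10.4
tool_pos: [0.5469, 0.1476, 0.1708]
tcp_rot: [0.611, 1.484, -0.586]
ft_force: [0.1, -0.1, 0.1]
gripper_width: 0.0698
```

Emit:
apply_moves([
  [0,0,0],
  [0,0,0],
  [0,0,0],
  [0,0,0],
  [0,0,0],
  [0,0,0],
  [0,0,0],
  [0,0,0],
], gripper=[0.2,0.2,0.2,0.2,0.2,0.2,0.2,0.2], twist=[-0.149,-0.149,-0.149,-0.149,-0.149,-0.149,-0.149,-0.149])

```text
time_s: 11.2
tool_pos: [0.5467, 0.147, 0.1706]
tcp_rot: [1.5, 0.984, -1.482]
ft_force: [0.2, -0.1, 0.1]
gripper_width: 0.0691
```

```bash
python3 s.py
```

```text
11.2 tcp [546.68 146.95 170.61] pinch [546.41 147.02 189.31] yaw -0.3948 x [ 0.014 -0.004 -1.   ] y [ 0.923 -0.385  0.015]
q [-0.69  0.23  0.4   1.72 -0.09  1.19 -0.67] F [ 0.19 -0.11  0.07] T [-0.123  0.105 -0.012] w 69.13
```

Emit:
apply_moves([
  [0,0.3,0],
  [0,0.3,0],
  [0,0.3,0],
  [0,0.3,0],
  [0,0.3,0],
  [0,0.3,0],
  [0,0,0],
  [0,0,0],
], gripper=[0.2,0.2,0.2,0.2,0.2,0.2,0.2,0.2], twist=[-0.149,-0.149,-0.149,-0.149,-0.149,-0.149,-0.149,-0.149])

```text
time_s: 12.0
tool_pos: [0.5464, 0.1484, 0.1705]
tcp_rot: [-2.218, 0.044, 2.216]
ft_force: [-0.6, -0.7, -0.2]
gripper_width: 0.0695
```

Emit:
apply_moves([
  [0,0,0],
  [0,0,0],
  [0,0,0],
  [0,0,0],
  [0,0,0],
], gripper=[0.2,0.2,0.2,0.2,0.2], twist=[-0.149,-0.149,-0.149,-0.149,0])

```text
time_s: 12.5
tool_pos: [0.5463, 0.1483, 0.1704]
tcp_rot: [-1.865, 0.619, 1.873]
ft_force: [0.8, -0.2, -0.7]
gripper_width: 0.0695
```

```bash
python3 s.py
```

```text
12.5 tcp [546.3  148.35 170.43] pinch [546.46 148.61 189.12] yaw -2.1957 x [-0.008 -0.014 -1.   ] y [-0.585 -0.811  0.016]
q [-0.88  0.27  0.63  1.71 -0.16  1.22 -2.41] F [ 0.84 -0.24 -0.68] T [-0.038  0.143  0.04 ] w 69.45
```

Emit:
apply_moves([
  [0,0,2],
  [0,0,0],
  [0,0,0],
  [0,0,0],
  [0,0,0],
  [0,0,0],
], gripper=[0.2,0.6,0.6,0.6,0.6,0.6], twist=[0,0,0,0,0,0])

```text
time_s: 13.1
tool_pos: [0.5465, 0.1488, 0.1729]
tcp_rot: [-1.876, 0.605, 1.882]
ft_force: [0.0, 0.6, -0.0]
gripper_width: 0.0502
```

```bash
python3 s.py
```

```text
13.1 tcp [546.51 148.77 172.91] pinch [546.65 149.02 191.61] yaw -2.1798 x [-0.008 -0.013 -1.   ] y [-0.572 -0.82   0.015]
q [-0.88  0.27  0.63  1.71 -0.16  1.23 -2.4 ] F [ 0.01  0.55 -0.04] T [-0.053  0.205  0.001] w 50.22
```

Emit:
apply_moves([
  [0,0,0.2],
  [0,0,0.27],
  [0,0,0.27],
  [0,0,0.27],
  [0,0,0.27],
  [0,0,0.27],
  [0,0,0.27],
  [0,0,0.27],
], gripper=[0.6,0.6,0.6,0.6,0.6,0.6,0.6,0.6], twist=[0.12,0.149,0.149,0.149,0.149,0.149,0.149,0.149])

```text
time_s: 13.9
tool_pos: [0.5471, 0.1492, 0.1751]
tcp_rot: [1.902, 0.539, -1.888]
ft_force: [0.4, 0.2, -0.0]
gripper_width: 0.0501
```

```bash
python3 s.py
```

```text
13.9 tcp [547.15 149.19 175.06] pinch [546.95 149.4  193.76] yaw -1.0032 x [ 0.011 -0.011 -1.   ] y [ 0.538 -0.843  0.015]
q [-0.76  0.24  0.47  1.71 -0.1   1.21 -1.27] F [ 0.36  0.22 -0.01] T [ 0.065  0.032 -0.04 ] w 50.1
```

Turned 1.18 with a rise of 2.15 (2.18 expected), and forces are near zero.

Emit:
apply_moves([
  [0,0,0.28],
  [0,0,0.28],
  [0,0,0.27],
  [0,0,0.27],
  [0,0,0.27],
  [0,0,0.27],
  [0,0,0.27],
  [0,0,0.27],
], gripper=[0.6,0.6,0.6,0.6,0.6,0.6,0.6,0.6], twist=[0.149,0.149,0.149,0.149,0.149,0.149,0.149,0.149])

```text
time_s: 14.7
tool_pos: [0.5472, 0.1485, 0.1773]
tcp_rot: [1.073, 1.287, -1.051]
ft_force: [0.6, 0.2, -0.5]
gripper_width: 0.0501
```

```bash
python3 s.py
```

```text
14.7 tcp [547.25 148.53 177.35] pinch [546.97 148.44 196.04] yaw 0.1965 x [ 0.015  0.005 -1.   ] y [0.981 0.195 0.016]
q [-0.63  0.22  0.33  1.71 -0.08  1.2  -0.09] F [ 0.64  0.21 -0.5 ] T [ 0.044 -0.214 -0.023] w 50.12
```

Emit:
apply_moves([
  [0,0,0.22],
  [0,0,0.25],
  [0,0,0.25],
  [0,0,0.25],
  [0,0,0.2],
  [0,0,0],
], gripper=[0.6,0.6,0.6,0.6,0.6,0.6], twist=[0.14,0.14,0.14,0.14,0.14,0.1])

```text
time_s: 15.3
tool_pos: [0.549, 0.1488, 0.1797]
tcp_rot: [0.436, 1.524, -0.405]
ft_force: [0.6, 1.0, 2.5]
gripper_width: 0.0503
```

```bash
python3 s.py
```

```text
15.3 tcp [548.96 148.76 179.71] pinch [548.77 148.44 198.41] yaw 1.0338 x [ 0.01   0.017 -1.   ] y [0.511 0.859 0.02 ]
q [-0.55  0.22  0.24  1.7  -0.07  1.21  0.75] F [0.62 0.96 2.52] T [ 0.261 -0.115 -0.007] w 50.28
```

Emit:
apply_moves([
  [0,0,1.5],
  [0,0,1.5],
  [0,0,0],
], gripper=[0.6,0.6,0.6], twist=[0,0,0])

```text
time_s: 15.6
tool_pos: [0.549, 0.1488, 0.1832]
tcp_rot: [0.438, 1.524, -0.407]
ft_force: [-0.4, 0.0, 1.4]
gripper_width: 0.0503
```

```bash
python3 s.py
```

```text
15.6 tcp [548.98 148.78 183.23] pinch [548.79 148.45 201.93] yaw 1.0307 x [ 0.01   0.018 -1.   ] y [0.514 0.857 0.02 ]
q [-0.55  0.22  0.24  1.69 -0.07  1.22  0.74] F [-0.43  0.04  1.35] T [0.17  0.014 0.003] w 50.31
```

Emit:
apply_moves([
  [0,0,0.8],
  [0,0,0.5],
], gripper=[0.6,0.6], twist=[0,0])

```text
time_s: 15.8
tool_pos: [0.5489, 0.1488, 0.1845]
tcp_rot: [0.441, 1.524, -0.41]
ft_force: [1.1, 0.7, -1.5]
gripper_width: 0.0504
```

```bash
python3 s.py
```

```text
15.8 tcp [548.91 148.78 184.46] pinch [548.73 148.45 203.15] yaw 1.0279 x [ 0.01   0.017 -1.   ] y [0.517 0.856 0.02 ]
q [-0.55  0.22  0.24  1.69 -0.07  1.22  0.74] F [ 1.06  0.69 -1.46] T [ 0.169 -0.237 -0.023] w 50.38
```

Emit:
apply_moves([
  [0,0,-1.2],
  [0,0,0],
  [0,0,0],
  [0,0,1.0],
  [0,0,0.7],
], gripper=[0.6,0.6,0.6,0.6,0.6], twist=[0,0.125,0.125,0,0])

```text
time_s: 16.3
tool_pos: [0.5492, 0.1492, 0.185]
tcp_rot: [0.244, 1.556, -0.212]
ft_force: [0.5, 1.7, 0.3]
gripper_width: 0.0502
```

```bash
python3 s.py
```

```text
16.3 tcp [549.16 149.16 184.95] pinch [549.05 148.79 203.65] yaw 1.2804 x [ 0.006  0.02  -1.   ] y [0.286 0.958 0.021]
q [-0.52  0.22  0.22  1.69 -0.07  1.23  0.99] F [0.51 1.67 0.31] T [ 0.162 -0.015 -0.03 ] w 50.25
```

Emit:
apply_moves([
  [0,0,0.7],
  [0,0,0.4],
], gripper=[0.6,0.6], twist=[0,0])

```text
time_s: 16.5
tool_pos: [0.5491, 0.1492, 0.1861]
tcp_rot: [0.248, 1.555, -0.216]
ft_force: [0.7, 0.5, 0.7]
gripper_width: 0.0506
```

```bash
python3 s.py
```

```text
16.5 tcp [549.1  149.19 186.1 ] pinch [548.99 148.82 204.79] yaw 1.2754 x [ 0.006  0.02  -1.   ] y [0.291 0.956 0.021]
q [-0.52  0.22  0.22  1.69 -0.07  1.23  0.99] F [0.66 0.53 0.73] T [ 0.206 -0.111  0.021] w 50.56
```

Emit:
apply_moves([
  [0,0,0.8],
  [0,0,0.8],
  [0,0,0],
], gripper=[0.6,0.6,0.6], twist=[0,0,0])

```text
time_s: 16.8
tool_pos: [0.5491, 0.1492, 0.1879]
tcp_rot: [0.25, 1.555, -0.218]
ft_force: [0.3, 0.3, 0.8]
gripper_width: 0.0504
```

```bash
python3 s.py; python3 - <<'E'
from h import *
p=cams.read_camera("scene");show(p,"c.png",(310,130,430,230),5)
E
```

```text
16.8 tcp [549.09 149.2  187.89] pinch [548.97 148.84 206.58] yaw 1.273 x [ 0.006  0.02  -1.   ] y [0.293 0.956 0.021]
q [-0.52  0.22  0.22  1.68 -0.07  1.23  0.98] F [0.31 0.26 0.77] T [ 0.145 -0.033  0.001] w 50.37
```

View pics/c.png

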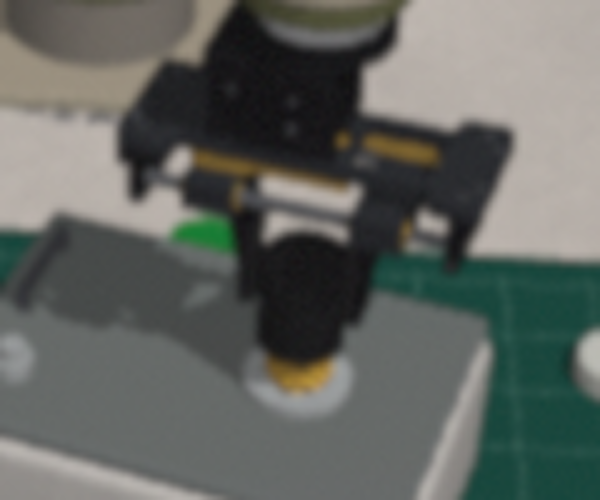

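The cap top is now about 6.4 px higher than when closed, so it has risen about 22–24 mm. That is past the ring's 20 mm, and the force is only the spring's. The cap is in the gaps, so I'll lift it straight up.

Emit:
apply_moves([
  [0,0,1.5],
  [0,0,2],
  [0,0,3],
  [0,0,4],
  [0,0,5],
  [0,0,6],
  [0,0,8],
  [0,0,8],
], gripper=[0.6,0.6,0.6,0.6,0.6,0.6,0.6,0.6], twist=[0,0,0,0,0,0,0,0])

```text
time_s: 17.65
tool_pos: [0.5479, 0.1481, 0.2266]
tcp_rot: [0.248, 1.558, -0.221]
ft_force: [0.4, -0.7, -0.4]
gripper_width: 0.0504
```

```bash
python3 s.py
```

```text
17.65 tcp [547.93 148.13 226.6 ] pinch [547.89 147.8  245.3 ] yaw 1.272 x [ 0.003  0.017 -1.   ] y [0.294 0.956 0.017]
q [-0.53  0.19  0.22  1.63 -0.06  1.31  0.98] F [ 0.44 -0.72 -0.41] T [-0.033 -0.005  0.076] w 50.41
```

Emit:
apply_moves([
  [0,0,12],
  [0,0,14],
  [0,0,14],
  [3,-15,3],
  [7,-30,0],
  [9,-40,0],
  [9,-40,0],
  [9,-40,0],
], gripper=[0.6,0.6,0.6,0.6,0.6,0.6,0.6,0.6], twist=[0,0,0,0,0,0,0,0])

```text
time_s: 18.45
tool_pos: [0.5855, -0.0193, 0.2777]
tcp_rot: [0.242, 1.555, -0.209]
ft_force: [0.1, 0.4, -1.3]
gripper_width: 0.0505
```

```bash
python3 s.py
```

```text
18.45 tcp [585.51 -19.31 277.73] pinch [585.37 -19.7  296.43] yaw 1.2833 x [ 0.007  0.021 -1.   ] y [0.283 0.959 0.022]
q [-0.32  0.22  0.34  1.51 -0.09  1.42  1.31] F [ 0.05  0.38 -1.27] T [ 0.005 -0.057  0.044] w 50.51
```

Emit:
apply_moves([
  [9,-36,0],
  [9,-36,0],
  [8,-33,-5],
  [7,-25,-10],
  [4,-15,-20],
  [0,0,-25],
  [0,0,-30],
  [0,0,-25],
], gripper=[0.6,0.6,0.6,0.6,0.6,0.6,0.6,0.6], twist=[0,0,0,0,0,0,0,0])

```text
time_s: 19.25
tool_pos: [0.6205, -0.1935, 0.1649]
tcp_rot: [0.249, 1.544, -0.23]
ft_force: [0.0, 0.1, -1.4]
gripper_width: 0.0506
```

```bash
python3 s.py
```

```text
19.25 tcp [ 620.47 -193.53  164.92] pinch [ 620.19 -193.73  183.62] yaw 1.2653 x [ 0.015  0.01  -1.   ] y [0.301 0.954 0.014]
q [-0.08  0.43  0.42  1.5  -0.2   1.24  1.64] F [ 0.05  0.09 -1.4 ] T [-0.078  0.032  0.007] w 50.65
```

Emit:
apply_moves([
  [6,17,-10],
  [0,0,-20],
  [0,0,-20],
  [0,0,-20],
  [0,0,-15],
  [0,0,-8],
  [0,0,0],
], gripper=[0.6,0.6,0.6,0.6,0.6,0.6,0.6], twist=[0,0,0,0,0,0,0])

```text
time_s: 19.95
tool_pos: [0.6261, -0.1765, 0.0675]
tcp_rot: [0.249, 1.547, -0.23]
ft_force: [-0.2, -0.1, -0.5]
gripper_width: 0.0498
```

```bash
python3 s.py; python3 - <<'E'
from h import *
p=cams.read_camera("scene");show(p,"d.png",(190,170,310,280),5)
E
```

```text
19.95 tcp [ 626.09 -176.5    67.51] pinch [ 625.86 -176.69   86.21] yaw 1.2651 x [ 0.012  0.01  -1.   ] y [0.301 0.954 0.013]
q [-0.08  0.52  0.39  1.59 -0.23  1.07  1.64] F [-0.21 -0.06 -0.45] T [-0.03   0.017 -0.018] w 49.82
```

View pics/d.png

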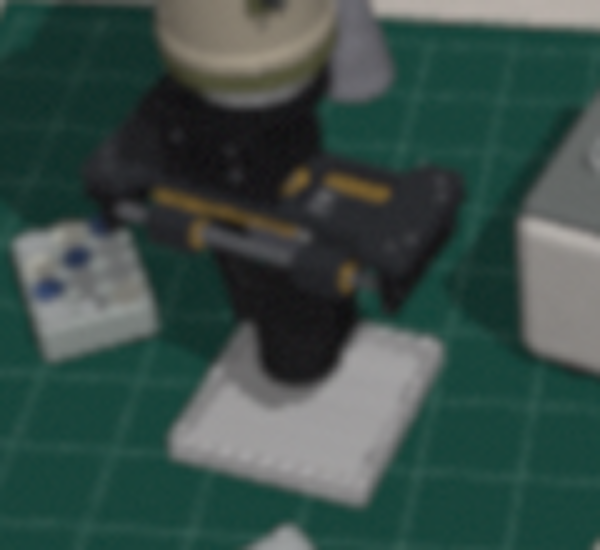

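Emit:
apply_moves([
  [0,0,-12],
  [0,0,-12],
  [0,0,-8],
  [0,0,-2],
  [0,0,0],
], gripper=[0.6,0.6,0.6,0.6,0.6], twist=[0,0,0,0,0])

```text
time_s: 20.5
tool_pos: [0.6277, -0.177, 0.0335]
tcp_rot: [0.249, 1.543, -0.23]
ft_force: [0.6, -0.6, -0.7]
gripper_width: 0.0504
```

```bash
python3 s.py
```

```text
20.5 tcp [ 627.73 -177.02   33.51] pinch [ 627.42 -177.19   52.21] yaw 1.2651 x [ 0.016  0.009 -1.   ] y [0.301 0.954 0.014]
q [-0.07  0.56  0.38  1.61 -0.25  1.01  1.65] F [ 0.57 -0.55 -0.74] T [0.018 0.005 0.053] w 50.43
```

Emit:
apply_moves([
  [-0.5,0,-1],
  [0,0,-1],
  [0,0,-0.7],
  [0,0,-0.5],
], gripper=[0.6,0.6,0.6,0.6], twist=[0,0,0,0])

```text
time_s: 20.9
tool_pos: [0.6278, -0.1773, 0.031]
tcp_rot: [0.249, 1.541, -0.23]
ft_force: [-0.2, -0.5, -1.5]
gripper_width: 0.0503
```

```bash
python3 s.py
```

```text
20.9 tcp [ 627.77 -177.25   31.03] pinch [ 627.44 -177.42   49.73] yaw 1.265 x [ 0.018  0.009 -1.   ] y [0.301 0.954 0.014]
q [-0.07  0.56  0.38  1.61 -0.25  1.    1.65] F [-0.23 -0.51 -1.48] T [-0.036  0.059  0.036] w 50.25
```

Emit:
apply_moves([
  [0,0,-0.8],
  [0,0,-0.6],
  [0,0,-0.5],
], gripper=[0.6,0.6,0.6], twist=[0,0,0])

```text
time_s: 21.2
tool_pos: [0.6283, -0.1774, 0.0297]
tcp_rot: [0.249, 1.54, -0.23]
ft_force: [-0.2, -0.2, 2.6]
gripper_width: 0.0503
```

```bash
python3 s.py
```

```text
21.2 tcp [ 628.31 -177.39   29.66] pinch [ 627.96 -177.56   48.35] yaw 1.265 x [ 0.019  0.009 -1.   ] y [0.301 0.954 0.014]
q [-0.07  0.57  0.38  1.61 -0.25  1.    1.65] F [-0.23 -0.19  2.57] T [-0.005 -0.01   0.009] w 50.31
```

Contact came at 48.35, against about 48 predicted, with 2.6 N upward. I'll open gently and rise.

Emit:
apply_moves([
  [0,0,0],
  [0,0,0],
  [0,0,0],
  [0,0,0],
  [0,0,5],
  [0,0,20],
  [0,0,30],
], gripper=[0.38,0.3,0.2,0.1,0,0,0], twist=[0,0,0,0,0,0,0])

```text
time_s: 21.9
tool_pos: [0.6257, -0.1766, 0.0826]
tcp_rot: [0.249, 1.547, -0.231]
ft_force: [-1.0, 0.4, 0.4]
gripper_width: 0.0857
```

Emit:
apply_moves([
  [0,0,35],
  [0,0,40],
  [0,0,40],
  [-20,0,30],
  [-40,0,0],
  [-40,0,0],
  [0,0,0],
], gripper=[0,0,0,0,0,0,0], twist=[0,0,0,0,0,0,0])

```text
time_s: 22.6
tool_pos: [0.5231, -0.1776, 0.2402]
tcp_rot: [0.249, 1.539, -0.231]
ft_force: [0.1, -0.2, 0.0]
gripper_width: 0.0871
```

```bash
python3 s.py; python3 - <<'E'
from h import *
p=cams.read_camera("top");q=cams.read_camera("scene")
cv2.imwrite("pics/e.png",np.vstack([cv2.resize(p["frame"][100:330,160:480],None,fx=1.25,fy=1.25),cv2.resize(q["frame"][150:330,160:480],None,fx=1.25,fy=1.25)]))
for t in("tray","pin_dish","bobbin_box","cone_a","scissors","tape_measure","cap"):
    print(t,[(np.round(r["rect"]).tolist(),round(r["confidence"],2)) for r in cams.recognise(q,t)][:4])
E
```

```text
22.6 tcp [ 523.05 -177.57  240.21] pinch [ 522.68 -177.73  258.91] yaw 1.2643 x [ 0.02   0.008 -1.   ] y [0.302 0.953 0.014]
q [-0.15  0.15  0.45  1.67 -0.08  1.32  1.58] F [ 0.1  -0.2   0.04] T [-0.036 -0.07  -0.031] w 87.08
tray [([222.0, 230.0, 279.0, 269.0], 0.88)]
pin_dish [([240.0, 202.0, 265.0, 222.0], 0.73)]
bobbin_box [([196.0, 216.0, 222.0, 241.0], 0.63)]
cone_a [([304.0, 277.0, 322.0, 310.0], 0.73), ([194.0, 214.0, 222.0, 240.0], 0.72), ([253.0, 161.0, 267.0, 190.0], 0.62)]
scissors [([188.0, 279.0, 252.0, 315.0], 0.66)]
tape_measure [([224.0, 228.0, 276.0, 269.0], 0.6), ([425.0, 193.0, 442.0, 208.0], 0.47)]
cap [([388.0, 268.0, 420.0, 306.0], 0.73), ([422.0, 250.0, 442.0, 282.0], 0.68), ([430.0, 224.0, 457.0, 259.0], 0.59)]
```

View pics/e.png

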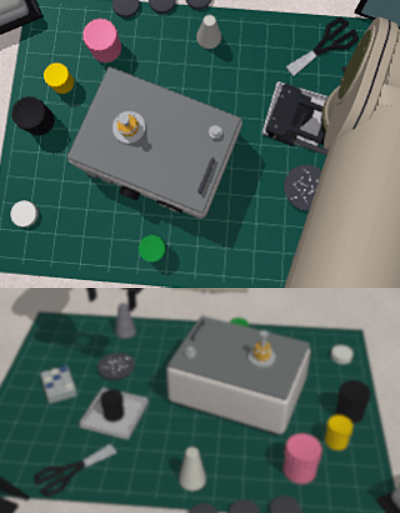

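The cap stands upright in the middle of the tray at about (113,405) in the lower panel. The neck is bare with the valve up, and the bystanders haven't moved.

```bash
python3 -c "
from h import *
print(workorder.sign_off())"
```

```text
the job is handed in; nothing more can be done
None
```

The cap is off the steam station and standing open side down near the middle of the tray. I handed the job in at about 23 s, well inside the 72 s limit.

- **Unscrewing:** It took two strokes with one regrip, about 8.1 rad in all. The measured rise stayed within about 0.2 mm of the thread pitch.
- **Safety ring:** The first light tug, 0.25 rad past the thread's end, was blocked at about −1.5 N. The next, at about 0.5 rad, lifted freely. I kept hold of the cap throughout and lifted it about 90 mm straight up.
- **Setting down:** The cap touched the tray floor at about 2.6 N, then I opened the gripper and backed the arm away.
- **Last pictures:** The neck is bare with its valve up, and the tray and bystanders are where they were to within a few pixels. The wrist force reads near zero.
- **Checks that disagreed:**
  - In the last picture the network did not report the cap in the tray, only the look-alikes. It also gave the tray a stray "tape_measure" label and the bobbin box a stray "cone" label. The cap's place rests on my own view of the picture.
  - The cap axis felt about 2–3 mm from the position I first measured. Side forces from this stayed under 4 N.

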